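# Weigh the tool tote on the hand scale and put it in the tray

### The job

Weigh the wooden tool tote with the hand scale: hook the scale under the middle of the tote's rod, lift until the tote hangs roughly level at least 4 cm clear of the bench for about two seconds, then set it down gently on the bench, not in the tray, and unhook it. Hang the scale back on the fork of its stand and let go, and only then take the tote by its rod with the gripper and set it down gently, flat inside the shallow tray. Do not drop the tote, and leave the other things on the bench where they are.

Things in the scene. Friction and masses are not known exactly. Their poses are not given: they have to be found in the camera images.
- tote: Small pale wooden tool tote, 170 x 90 mm, 0.5 to 0.85 kg, on the bench. Origin: centre of its underside; x along its length, z up. Sides 48 mm high; two end boards (12 mm thick, 44 mm wide, rising to 127 mm) carry a dark round rod, 14 mm thick, along x at 105 mm height, free over 140 mm. The small tools inside stay below 55 mm.
- tote_rod (a point): Middle of the tote's rod, on its axis, 105 mm above the tote's origin; the tote's weight lies below this point. Axes as the tote's.
- scale: Hand scale, 0.22 kg, hung upright on its stand. Origin: centre of the underside of its black flange (30 in x, 62 in y, 8 mm thick), which rests on the fork. Above it the black grip, 56 in x, 22 in y, from 8 to 48 mm above the origin: pinch it across y. Below: round neck 14 mm thick, 22 mm long, then a grey case 26 (x) x 50 (y) x 65 mm, ending 87 mm below the origin, then the steel hook. z up.
- hook_seat (a point): Lowest inside point of the hook, where the rod sits: 135 mm below the scale's origin unloaded; moves down with the hook. Axes the scale's. The hook, of 8 mm wire, lies in the y-z plane: shank on the -y side, bowl of 12 mm inner radius, tip on the +y side, its top 16 mm above the seat; 32 mm from there up to the case. The rod enters from +y over the tip. The bowl's outside is 8 mm below the seat.
- scale_hook (a joint): How far the hook is pulled out of the scale: 0 unloaded, up to 0.04 m; spring 300 N/m with 0.9 N preload; the tote pulls it out 13 to 27 mm.
- stand: Fixed dark wooden post (22 mm square, base 125 x 100 x 12 mm) with a steel fork on which the scale hangs; at the start the scale's origin is above the stand's (within 3 mm) and its axes are the stand's. Origin: on the bench below that place; z up. The post, as high as the fork, stands 52 mm behind the origin (+x) and 66 mm to its left (+y).
- fork (a point): Where the scale's origin belongs: 165 mm above the stand's origin, level with the top of the fork; axes the stand's. Two prongs along x, 8 mm thick, 14 mm wide, open at -x (25 mm before this point), closed 45 mm behind it; 26 mm slot for the scale's neck, flange above, case below. The scale goes on and comes off along x, raised up to 12 mm.
- tray: Fixed shallow plywood tray on the bench, 220 (x) x 140 (y) mm outside, 22 mm high, walls and floor 6 mm: 208 x 128 mm inside, so the tote fits with its length along x, either way round. Origin: centre of its underside; z up.
- chisel: Chisel with wooden handle, 200 mm long, lying on the bench between two of the task's places; origin under its middle. Leave alone.
- glue: White glue bottle, 44 mm wide and 110 mm high, standing between two of the task's places; origin under its middle. Leave alone.
- plane: Steel bench plane with dark knob and handle, 200 x 55 mm, at the back; origin under its middle. Leave alone.
- mallet: Wooden mallet, 230 mm long, at the right side; origin under the handle's head end. Leave alone.
- mug: White mug, 80 mm wide, 90 mm high, at the left side; origin under its middle. Leave alone.
- offcut: Wooden offcut, 160 x 70 x 35 mm, at the back; origin under its middle. Leave alone.
- square: Try square with dark stock 110 mm and steel blade 150 mm, at the near right; origin under the middle of its stock. Leave alone.

How it is judged:
On the way, in this order (a step that is already met when the one before it is completed fails the run):
1. the tote hangs from the scale's hook alone, roughly level (within 0.25 rad), at least 30 mm above the bench, for 1 s (height (world z) of tote above 0.03 m and contact force between tote and scale above 2 N and contact force between tote and the arm below 0.5 N and contact force between tote and the fingers below 0.5 N and angle between tote's own z axis and vertical below 0.25 rad and value of joint scale_hook above 0.008 m), for 1 s.
2. the tote stands on the bench again, not in the tray, off the hook (height (world z) of tote below 0.004 m and angle between tote's own z axis and vertical below 0.05 rad and contact force between tote and scale below 0.2 N), for 0.2 s.
3. the scale hangs on its fork again, let go, while the tote still stands on the bench (x of scale in the frame of stand between -0.025 and 0.025 m and y of scale in the frame of stand between -0.015 and 0.015 m and z of scale in the frame of stand between 0.16 and 0.17 m and angle between scale's own z axis and vertical below 0.1 rad and height (world z) of tote below 0.004 m and angle between tote's own z axis and vertical below 0.05 rad and contact force between each of tote, scale and the fingers below 0.2 N), for 0.3 s.
4. the tote is lifted by the gripper, the scale still on its fork (x of scale in the frame of stand between -0.025 and 0.025 m and y of scale in the frame of stand between -0.015 and 0.015 m and z of scale in the frame of stand between 0.16 and 0.17 m and angle between scale's own z axis and vertical below 0.1 rad and height (world z) of tote above 0.015 m and contact force between tote and the fingers above 1 N), for 0.2 s.
At the end, for the whole second after the job is handed in: The tote stands flat in the tray (0.05 rad, underside on its floor, origin within 35 mm of the tray's in x and y); the scale hangs upright on the fork (origin 160 to 170 mm up, within 25 mm along and 15 mm across it, tilt under 0.1 rad, hook unloaded); both released and still (x of scale in the frame of stand between -0.025 and 0.025 m and y of scale in the frame of stand between -0.015 and 0.015 m and z of scale in the frame of stand between 0.16 and 0.17 m and angle between scale's own z axis and vertical below 0.1 rad and x of tote in the frame of tray between -0.035 and 0.035 m and y of tote in the frame of tray between -0.035 and 0.035 m and z of tote in the frame of tray between 0.003 and 0.009 m and angle between tote's own z axis and vertical below 0.05 rad and contact force between each of tote, scale and the fingers below 0.2 N and value of joint scale_hook below 0.006 m and linear speed of each of tote, scale below 0.02 m/s); the robot touches nothing.
It fails at once if the tote falls: faster than 0.6 m/s while neither the gripper nor the scale holds it (linear speed of tote above 0.6 m/s and contact force between tote and the fingers below 0.2 N and contact force between tote and scale below 0.2 N).
It fails at once if the tote tips more than 0.6 rad (angle between tote's own z axis and vertical above 0.6 rad).
It fails at once if another thing on the bench is moved more than 30 mm (distance of any of chisel, glue, plane, mallet, mug, offcut, square from where it was at the start of the episode above 0.03 m).
It also fails if it takes over 72 s, if anything falls off the work surface, if the arm or the gripper's body presses on something with over 40 N, if the wrist force passes 120 N, or if a joint passes its speed limit or range.

### The arm

A 7-joint arm with a two-finger parallel gripper is mounted at the origin on the work surface. World frame = base frame: x ahead of the robot, y to its left, z up, the work surface at z = 0. Lengths are in m, angles in rad, forces in N, time in s.
With the tool pointing down it reaches from about 0.4 to 0.85 m from the base axis. Payload 10.4 kg.
Tool frame: the origin (TCP) lies on the centre line of the jaws, within the pads' length; the fingertips stand 22 mm ahead of it and the grasp point (between the pads) lies 3 mm ahead of it; z points along the fingers, y is the line along which they close (so a half turn about z gives the same grasp; the last joint's range is limited). The gripper opens to 87 mm and grips with 3 to 60 N. Pads are 19 mm wide; open, the fingers measure 117 mm over their backs; the gripper's body (75 mm by 190 mm) begins 51 mm behind the grasp point.
Start: joints at [-1.152, 0.332, -0.065, 1.46, 0.022, 1.35, -0.088], TCP at [0.267, 0.565, 0.245] pointing down, gripper open.
Joint ranges: [-2.6, 2.6], [-0.5, 2.12], [-1.47, 1.34], [0.16, 2.42], [-1.27, 4.41], [0.06, 2.06], [-2.6, 2.6]. Speed limits (rad/s): [2.22, 2.22, 2.79, 2.79, 3.14, 3.14, 3.14].

### API

Orientations are given as a unit quaternion [x, y, z, w].
In Python, from bench import r gives the robot as it stands.
- The arm moves only by the shell command python3 jog.py 'ROWS' [FORCE]. ROWS is a JSON list of rows, 1 to 12 of them, each of 5 numbers: dx, dy, dz in m, then a turn about the tool's z in rad, then the finger opening in m; each row is the pose to reach, as a shift and turn from the pose commanded when the command began, along the tool's axes at that moment; what a row does not reach only later rows make up. A row lasts 1/10 s, in which the tool goes at most 0.05 m and 0.15 rad, less where a joint would pass 70% of its speed; a pose out of reach is approached as far as the arm can. The fingers move at their own pace and stop on an object; FORCE is the grip in N (left out, the last holds). Time passes only in rows, so rows that do not move let the fingers close. It prints the time, the measured TCP pose, the force, the opening and the grip force at its end.
- r.read_state(): the state, without advancing time (a new reading comes with each control period).
- r.camera(name): name is "scene" or "top"; returns a dict with "img" (420x560x3 uint8, red, green, blue), "fx", "fy", "cx", "cy" (pixels), "pose" (4x4, takes a point from camera to world coordinates). Camera axes: x right, y down, z forward; pixel columns grow to the right and rows downward; lengths in m; the calibration is good to about 2 mm. A picture is of the moment at which its call begins. There is no depth.
- r.close_job(): hands the job in; it is judged then, once.
The state is a dict: "time": time; "joint_positions": joint angles; "joint_vel": joint speeds; "joint_torque": joint torques, N m; "ee_pos": TCP position; "eef_rot": TCP orientation; "ft_force": force on the tool from outside, world axes, zero at the start; "torque": the same for the moment, N m; "width": finger opening in m; "grip_force": force on a finger pad.
Only numpy, scipy, OpenCV 4.12 (cv2) and the standard library are available. Lean on these libraries where they do the work, as an engineer would, in place of code of your own. Each camera call takes 0.05 s, during which the arm holds its last target. There are 200 camera calls.

## Working session

There is one attempt and no reset: what is moved stays moved. The work goes in short steps, Python scripts to look and compute and a shell command to move; the robot and the scene stay as the last step left them, time stands still between calls to the robot, and variables do not carry over. Pictures are saved under pics/ and viewed, at most 10 in all, crops included, and the job is handed in when it is done.

```bash
ls; mkdir -p pics
python3 - <<'E'
from bench import r
import cv2,numpy as np,pickle
d={}
for n in("scene","top"):
    c=r.camera(n);d[n]=c;cv2.imwrite(f"pics/{n}0.png",c["img"][:,:,::-1]);print(n,c["fx"],c["fy"],c["cx"],c["cy"],np.round(c["pose"],3).tolist())
pickle.dump(d,open("c0.pkl","wb"))
s=r.read_state();print(s["time"],s["ee_pos"],s["eef_rot"],s["width"])
E
```

```text
bench.py
jog.py
pics
scene 535.1826727251213 535.1826727251213 274.26738086853965 207.62870496051687 [[-0.423, 0.675, -0.604, 1.573], [0.906, 0.325, -0.272, 0.471], [0.013, -0.662, -0.749, 1.337], [0.0, 0.0, 0.0, 1.0]]
top 399.3407888963334 399.3407888963334 285.8130843274824 209.75892587491208 [[-0.006, -0.981, 0.192, 0.33], [-1.0, 0.01, 0.02, 0.007], [-0.022, -0.192, -0.981, 1.417], [0.0, 0.0, 0.0, 1.0]]
0.1 [0.26710356 0.56470354 0.24382173] [ 2.19080843e-01  9.75706499e-01 -6.34488697e-04 -1.00301439e-04] 0.08678047988627038
```

View pics/scene0.png

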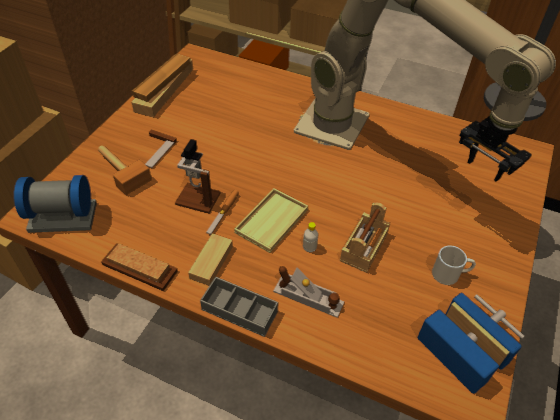

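View pics/top0.png

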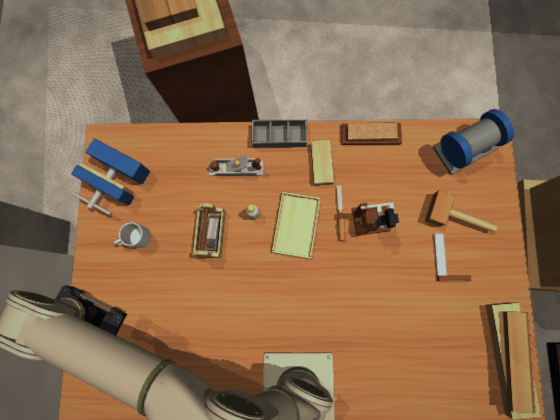

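The scene shows the tote at about (365,240) in scene and (208,232) in top. The tray is at (272,220) and (296,226), the stand with its scale at (197,175) and (375,219). The glue and the chisel lie between these. I'll zoom in on the details next.

Run:
```python
import cv2,numpy as np,pickle
d=pickle.load(open("c0.pkl","rb"))
s=d["scene"]["img"];t=d["top"]["img"]
def crop(i,x,y,w,h):return cv2.resize(i[y:y+h,x:x+w],(400,300),interpolation=cv2.INTER_CUBIC)
o=np.vstack([np.hstack([crop(s,155,132,100,75+5*0),crop(t,335,182,80,60)]),np.hstack([crop(s,310,195,100,75),crop(t,170,202,80,60)])])
cv2.imwrite("pics/z0.png",o[:,:,::-1])
```

```text
(no output)
```

View pics/z0.png

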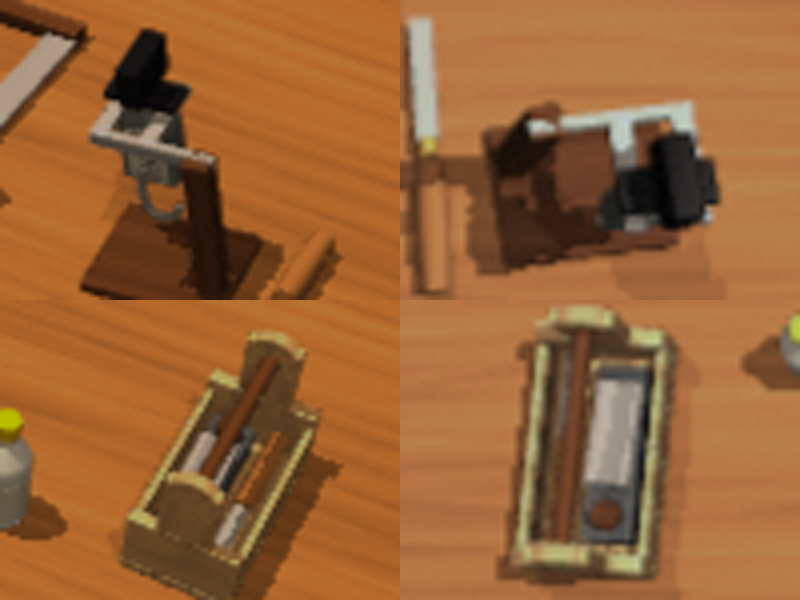

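Zoomed in: the stand's post is towards +x/+y from the scale, so the stand's yaw is small and positive. The tote and tray lie along world x with a small negative yaw. Next I'll measure them with masks.

```bash
cat > h.py <<'E'
import cv2,numpy as np
def cast(c,uv,z):
    uv=np.asarray(uv,float).reshape(-1,2)
    d=np.c_[(uv[:,0]-c["cx"])/c["fx"],(uv[:,1]-c["cy"])/c["fy"],np.ones(len(uv))]@c["pose"][:3,:3].T
    o=c["pose"][:3,3];return (o+d*((z-o[2])/d[:,2])[:,None])
def proj(c,p):
    q=(np.asarray(p,float).reshape(-1,3)-c["pose"][:3,3])@c["pose"][:3,:3]
    return np.c_[q[:,0]/q[:,2]*c["fx"]+c["cx"],q[:,1]/q[:,2]*c["fy"]+c["cy"]]
def mask(c,roi,lo,hi):
    x,y,w,h=roi;m=cv2.inRange(cv2.cvtColor(c["img"],cv2.COLOR_RGB2HSV),np.array(lo),np.array(hi))
    k=np.zeros_like(m);k[y:y+h,x:x+w]=m[y:y+h,x:x+w]
    n,l,s,_=cv2.connectedComponentsWithStats(k);return (l==1+np.argmax(s[1:,4])).astype(np.uint8)*255
def rect(c,m,z):
    v,u=np.nonzero(m);p=cast(c,np.c_[u,v],z)[:,:2]
    (cx,cy),(w,h),a=cv2.minAreaRect((p*1000).astype(np.float32))
    if w<h:a-=90;w,h=h,w
    a=(a+90)%180-90
    return np.round([cx,cy,w,h,a],1),len(u)
def go(tx,ty,tz,yaw):
    "yaw: world angle of tool y minus 90deg, rad. prints shift in tool axes"
    from bench import r
    from scipy.spatial.transform import Rotation as R
    s=r.read_state();M=R.from_quat(s["eef_rot"]).as_matrix()
    d=M.T@(np.array([tx,ty,tz])-s["ee_pos"]);a=np.arctan2(-M[0,1],M[1,1])
    print("t",round(s["time"],2),"shift",np.round(d,4),"turn",round(-(yaw-a),3),"cur",np.round(s["ee_pos"],4),"yaw",round(a,3),"F",np.round(s["ft_force"],1))
E
python3 - <<'E'
import pickle;from h import *
d=pickle.load(open("c0.pkl","rb"))
T=d["top"];S=d["scene"]
H=lambda c,u,v:cv2.cvtColor(c["img"],cv2.COLOR_RGB2HSV)[v,u].tolist()
print("tray",H(T,296,226),"bench",H(T,270,280),"rod",H(T,285*0+205,235),"grip",H(T,392,215),"base",H(T,360,228),"rim",H(T,218,230),"prong",H(T,372,205), "rodS",H(S,375,215),"gripS",H(S,191,149))
E
```

```text
tray [37, 74, 201] bench [14, 152, 184] rod [11, 157, 86] grip [8, 24, 43] base [10, 161, 68] rim [10, 14, 53] prong [29, 27, 187] rodS [12, 199, 101] gripS [0, 73, 7]
```

Run:
```python
import pickle;from h import *
d=pickle.load(open("c0.pkl","rb"))
T=d["top"];S=d["scene"]
ms={}
def f(n,c,roi,lo,hi,z):
    m=mask(c,roi,lo,hi);ms[n]=m;print(n,*rect(c,m,z))
f("tray",T,(268,188,60,75),(22,40,90),(50,140,255),.022)
f("rim",T,(185,195,45,70),(18,40,90),(40,160,255),.048)
f("rod",T,(196,205,22,55),(3,100,40),(13,255,118),.105)
f("grip",T,(380,200,25,32),(0,0,0),(180,80,60),.213)
f("base",T,(350,198,55,40),(3,100,30),(13,255,118),.012)
f("prong",T,(358,200,45,35),(15,0,110),(120,60,255),.165)
f("trayS",S,(230,185,85,70),(22,40,60),(50,170,255),.022)
f("rodS",S,(355,200,35,50),(3,130,40),(14,255,150),.105)
f("gripS",S,(178,135,30,30),(0,0,0),(180,255,40),.19)
o=T["img"].copy()
for n,c in zip(ms,[(255,0,0),(0,0,255),(255,0,255),(0,255,0),(0,255,255),(255,255,0)]):
    if "S" not in n:o[cv2.morphologyEx(ms[n],cv2.MORPH_GRADIENT,np.ones((2,2)))>0]=c
p=S["img"].copy()
for n,c in zip(["trayS","rodS","gripS"],[(255,0,0),(255,0,255),(0,255,0)]):p[cv2.morphologyEx(ms[n],cv2.MORPH_GRADIENT,np.ones((2,2)))>0]=c
a=cv2.resize(o[180:270,180:420],(800,300),interpolation=0);b=cv2.resize(p[125:275,165:405],(480,300),interpolation=0)
cv2.imwrite("pics/m.png",np.vstack([a,np.pad(b,((0,0),(0,320),(0,0)))])[:,:,::-1])
```

```text
tray [ 5.496e+02  2.000e-01  2.205e+02  1.395e+02 -9.900e+00] 2334
rim [522.5 274.2 174.1  29.7  -3.6] 181
rod [526.4 309.  139.7  19.5  -6.3] 183
grip [ 538.5 -280.3   53.5   51.5   -2.9] 221
base [ 571.9 -257.9  150.1  112.5  -81.6] 742
prong [ 576.8 -267.7   82.8   30.8  -83.3] 120
trayS [553.3   2.8 218.2 135.3  -9.9] 1856
rodS [511.3 307.  134.4  19.7  -7.2] 172
gripS [ 538.3 -277.8   88.7   60.6   12.4] 240
```

View pics/m.png

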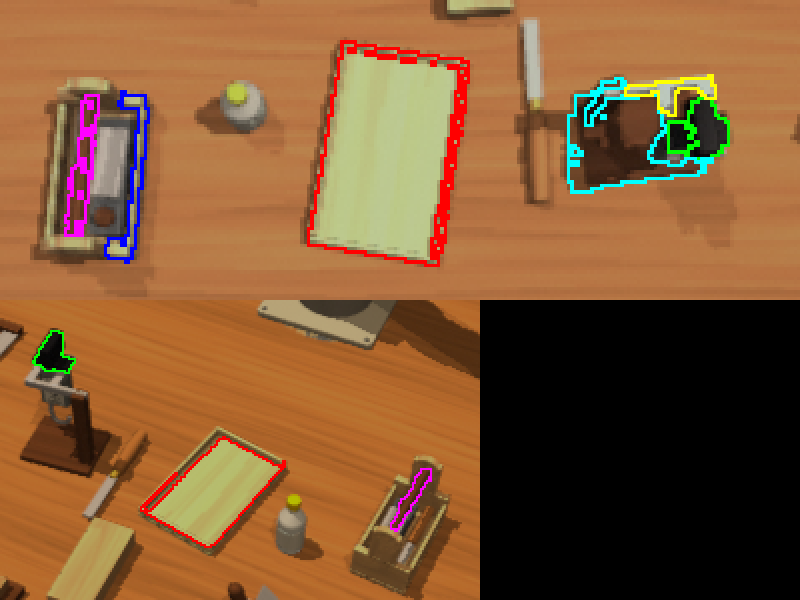

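The outlines fit well for the tray (red) and the rod (magenta): tray at (0.551, 0.0015) with yaw -9.9°, rod near (0.519, 0.308) with yaw about -6.5°. The scale's grip merges with the flange, so I'll take a brightened crop.

Run:
```python
import pickle;from h import *
d=pickle.load(open("c0.pkl","rb"))
T=d["top"];S=d["scene"]
g=lambda i:(255*(i/255.)**.45).astype(np.uint8)
a=cv2.resize(g(S["img"][134:194,168:208]),(400,600),interpolation=0);b=cv2.resize(g(T["img"][190:250,345:405]),(400,400),interpolation=0)
b=cv2.resize(g(T["img"][192:242,350:405]),(400,364),interpolation=0)
cv2.imwrite("pics/g.png",np.hstack([a,np.pad(b,((0,236),(0,0),(0,0)))])[:,:,::-1])
```

```text
(no output)
```

View pics/g.png

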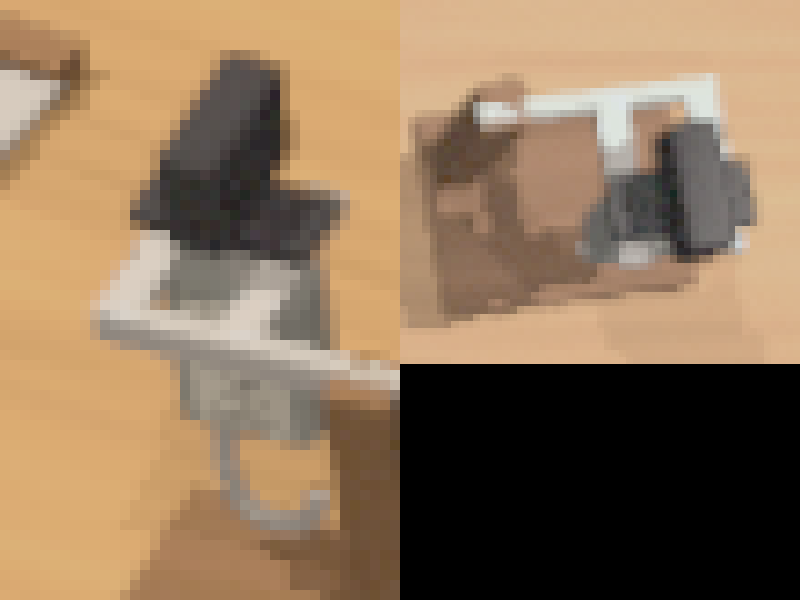

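Run:
```python
import pickle;from h import *
d=pickle.load(open("c0.pkl","rb"))
T=d["top"];S=d["scene"];k=400/55
t=lambda L:[((x-400)/k+349.5,y/k+191.5) for x,y in L]
s=lambda L:[(x/10+167.5,y/10+133.5) for x,y in L]
g=cast(T,t([(670,130),(715,122),(735,245),(688,255)]),.213);print("gripT",g.round(4)[:,:2],g.mean(0))
g=cast(S,s([(163,160),(240,180),(225,60),(283,68)]),.213);print("gripS",g.round(4)[:,:2],g.mean(0))
b=cast(T,t([(447,318),(415,118),(697,288)]),.012)[:,:2];print("base",b.round(4))
e=b[0]-b[2];print("yaw y",np.arctan2(-e[0],e[1]),np.linalg.norm(e)); e=b[1]-b[0];print("yaw x",np.arctan2(e[1],e[0]),np.linalg.norm(e))
p=cast(T,t([(715,75),(525,103)]),.165);e=(p[1]-p[0])[:2];print("prong closed bar",p[:,:2],np.arctan2(-e[0],e[1]))
# predicted projections
for st in [(.5375,-.2765,.13)]:
    x,y,a=st;c,q=np.cos(a),np.sin(a)
    w=lambda P:[(x+c*u-q*v,y+q*u+c*v,z) for u,v,z in P]
    P=w([(28,11,213),(28,-11,213),(-28,11,213),(-28,-11,213),(0,-15,173),(15,31,173)] and [(.028,.011,.213),(.028,-.011,.213),(-.028,.011,.213),(-.028,-.011,.213),(.015,.031,.173),(-.015,.031,.173),(.015,-.031,.173),(.045,-.027,.165)])
    print(np.round((proj(T,P)-[349.5,191.5])*k+[400,0]).tolist());print(np.round((proj(S,P)-[167.5,133.5])*10).tolist())
```

```text
gripT [[ 0.5636 -0.2759]
 [ 0.5669 -0.2949]
 [ 0.5145 -0.3003]
 [ 0.5105 -0.2805]] [ 0.53888102 -0.28791264  0.213     ]
gripS [[ 0.5705 -0.2905]
 [ 0.568  -0.2644]
 [ 0.5221 -0.2973]
 [ 0.5174 -0.279 ]] [ 0.54448411 -0.28283111  0.213     ]
base [[ 0.5108 -0.2106]
 [ 0.6099 -0.1988]
 [ 0.5244 -0.332 ]]
yaw y 0.11151849923826367 0.12220176460857816
yaw x 0.11835192719060328 0.0997905333276533
prong closed bar [[ 0.59731112 -0.30818175]
 [ 0.58563565 -0.22466306]] 0.13889451753204696
[[637.0, 130.0], [688.0, 123.0], [661.0, 260.0], [713.0, 253.0], [577.0, 183.0], [589.0, 251.0], [718.0, 164.0], [692.0, 101.0]]
[[254.0, 174.0], [188.0, 159.0], [325.0, 60.0], [260.0, 45.0], [342.0, 255.0], [378.0, 194.0], [161.0, 213.0], [136.0, 296.0]]
```

```bash
python3 -c "
from h import *
go(.54,-.286,.30,.12)"
```

```text
t 0.1 shift [-0.6104 -0.6524 -0.0553] turn -0.562 cur [0.2671 0.5647 0.2438] yaw -0.442 F [ 0.  -0.3  0.4]
```

```bash
T='[-0.6104,-0.6524,-0.055,-0.562,0.087]'; python3 jog.py '[[-0.3,-0.32,-0.055,-0.28,0.087],[-0.3,-0.32,-0.055,-0.28,0.087],[-0.3,-0.32,-0.055,-0.28,0.087],[-0.3,-0.32,-0.055,-0.28,0.087],[-0.3,-0.32,-0.055,-0.28,0.087],[-0.3,-0.32,-0.055,-0.28,0.087],[-0.3,-0.32,-0.055,-0.28,0.087],[-0.3,-0.32,-0.055,-0.28,0.087],[-0.3,-0.32,-0.055,-0.28,0.087],[-0.3,-0.32,-0.055,-0.28,0.087]]'; python3 -c "
from h import *
go(.54,-.286,.30,.12)"
```

```text
time: 1.1
ee_pos: [0.4033, 0.1422, 0.3004]
eef_rot: [0.085, 0.996, 0.0, 0.001]
ft_force: [0.3, 0.7, -0.1]
width: 0.0868
grip_force: 0.0
t 1.1 shift [-2.072e-01 -3.989e-01  3.000e-04] turn -0.29 cur [0.4033 0.1422 0.3004] yaw -0.17 F [ 0.3  0.7 -0.1]
```

Next I move above the scale.

```bash
python3 jog.py '[[-0.207,-0.399,0,-0.29,0.087],[-0.207,-0.399,0,-0.29,0.087],[-0.207,-0.399,0,-0.29,0.087],[-0.207,-0.399,0,-0.29,0.087],[-0.207,-0.399,0,-0.29,0.087],[-0.207,-0.399,0,-0.29,0.087],[-0.207,-0.399,0,-0.29,0.087],[-0.207,-0.399,0,-0.29,0.087],[-0.207,-0.399,0,-0.29,0.087],[-0.207,-0.399,0,-0.29,0.087],[-0.207,-0.399,0,-0.29,0.087],[-0.207,-0.399,0,-0.29,0.087]]'
python3 - <<'E'
from h import *
from bench import r
go(.54,-.286,.198,.12)
g=lambda i:(255*(i/255.)**.45).astype(np.uint8)
S=r.camera("scene");a=cv2.resize(g(S["img"][100:200,150:250]),(600,600),interpolation=0)
cv2.imwrite("pics/a.png",a[:,:,::-1])
s=r.read_state();print(((proj(S,[s["ee_pos"],s["ee_pos"]-np.array([0,0,.022])])-[149.5,99.5])*6).round())
E
```

```text
time: 2.3
ee_pos: [0.5418, -0.2785, 0.2989]
eef_rot: [-0.064, 0.998, 0.0, -0.001]
ft_force: [0.2, 0.7, -0.1]
width: 0.0871
grip_force: 0.0
t 2.3 shift [ 0.0026 -0.0072  0.1009] turn 0.009 cur [ 0.5418 -0.2785  0.2989] yaw 0.129 F [ 0.2  0.7 -0.1]
[[238. 144.]
 [242. 178.]]
```

View pics/a.png

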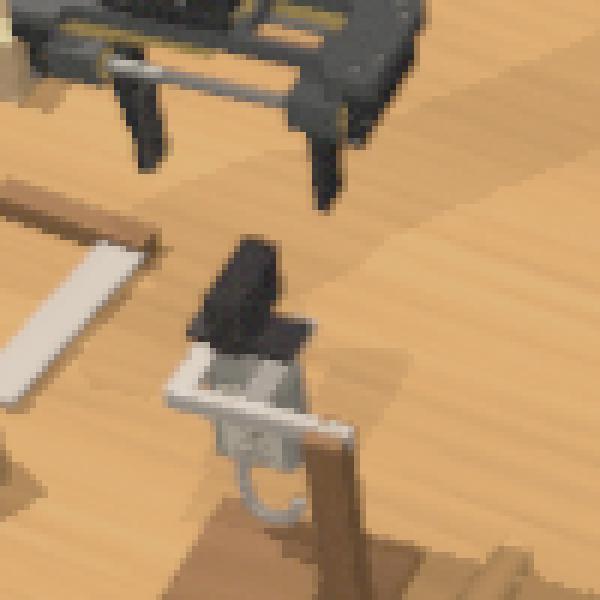

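The fingers straddle the grip, with tips at (150,165) and (327,205). I'll descend slowly, then close.

```bash
python3 jog.py '[[0.0026,-0.0072,0.03,0.009,0.087],[0.0026,-0.0072,0.06,0.009,0.087],[0.0026,-0.0072,0.08,0.009,0.087],[0.0026,-0.0072,0.09,0.009,0.087],[0.0026,-0.0072,0.1,0.009,0.087],[0.0026,-0.0072,0.1,0.009,0.087]]'
python3 - <<'E'
from h import *
from bench import r
go(.54,-.286,.198,.12)
g=lambda i:(255*(i/255.)**.45).astype(np.uint8)
S=r.camera("scene");a=cv2.resize(g(S["img"][120:195,155:230]),(600,600),interpolation=0)
T=r.camera("top");b=cv2.resize(g(T["img"][192:242,360:385+15]),(0,0),fx=5,fy=5,interpolation=0)
b=np.pad(b,((0,600-b.shape[0]),(0,200-b.shape[1]),(0,0)))
cv2.imwrite("pics/b.png",np.hstack([a,b])[:,:,::-1])
E
```

```text
time: 2.95
ee_pos: [0.54, -0.2862, 0.1991]
eef_rot: [-0.06, 0.998, 0.0, -0.0]
ft_force: [-0.3, 0.5, 0.7]
width: 0.0871
grip_force: 0.0
t 2.95 shift [-0.      0.0001  0.0011] turn 0.0 cur [ 0.54   -0.2862  0.1991] yaw 0.12 F [-0.3  0.5  0.7]
```

View pics/b.png

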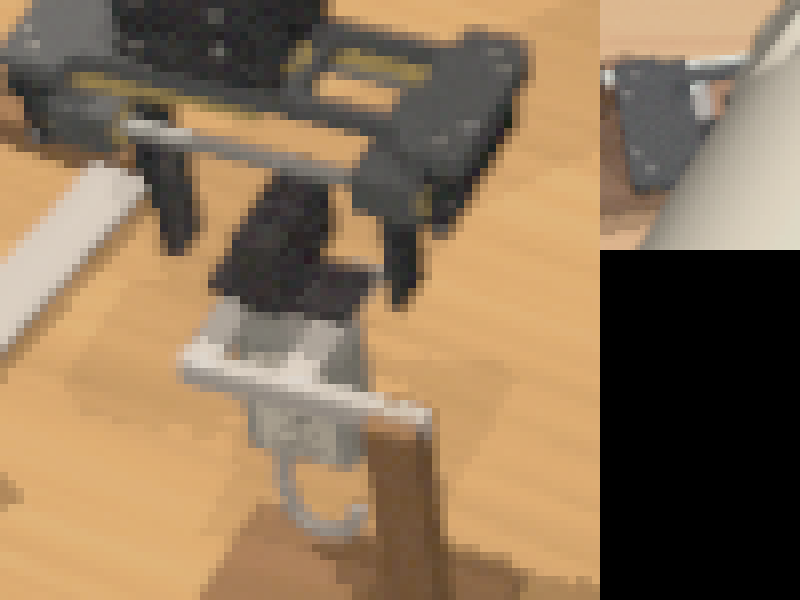

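The fingers sit symmetrically about the flange (tips (180,250) and (400,300), flange centre about (292,285)). Closing now.

```bash
python3 jog.py '[[0,0,0,0,0.03],[0,0,0,0,0.02],[0,0,0,0,0.01],[0,0,0,0,0.01],[0,0,0,0,0.01],[0,0,0,0,0.01],[0,0,0,0,0.01],[0,0,0,0,0.01]]' 50; python3 -c "
from h import *
go(.54,-.286,.205,.12)"
```

```text
time: 3.85
ee_pos: [0.5399, -0.2871, 0.1995]
eef_rot: [-0.06, 0.998, 0.0, -0.0]
ft_force: [-0.3, 0.0, 0.1]
width: 0.031
grip_force: 0.0
t 3.85 shift [-0.0002  0.0011 -0.0055] turn -0.001 cur [ 0.5399 -0.2871  0.1995] yaw 0.119 F [-0.3  0.   0.1]
```

```bash
python3 jog.py '[[0,0,0,0,0.01],[0,0,0,0,0.01],[0,0,0,0,0.01],[0,0,0,0,0.01],[0,0,0,0,0.01]]' 50; python3 -c "
from h import *
go(.54,-.286,.205,.12)"
```

```text
time: 4.35
ee_pos: [0.5399, -0.2873, 0.1995]
eef_rot: [-0.06, 0.998, -0.0, 0.0]
ft_force: [0.0, -0.8, 0.6]
width: 0.0217
grip_force: 50.0
t 4.35 shift [-0.0002  0.0012 -0.0055] turn -0.001 cur [ 0.5399 -0.2873  0.1995] yaw 0.119 F [ 0.  -0.8  0.6]
```

```bash
python3 jog.py '[[0,0,-0.006,0,0.01],[0,0,-0.006,0,0.01],[0.02,0,-0.006,0,0.01],[0.04,0,-0.006,0,0.01],[0.06,0,-0.006,0,0.01],[0.075,0,-0.006,0,0.01],[0.075,0,-0.006,0,0.01],[0.075,0,-0.05,0,0.01],[0.075,0,-0.1,0,0.01],[0.075,0,-0.14,0,0.01],[0.075,0,-0.14,0,0.01]]'
python3 - <<'E'
from h import *
from bench import r
go(.46,0,.345,.12)
S=r.camera("scene");a=cv2.resize(S["img"][80:240,120:300],(675,600),interpolation=0)
cv2.imwrite("pics/c.png",a[:,:,::-1])
E
```

```text
time: 5.45
ee_pos: [0.4677, -0.297, 0.3449]
eef_rot: [-0.06, 0.998, -0.002, 0.004]
ft_force: [-0.6, -0.9, -2.6]
width: 0.0215
grip_force: 50.0
t 5.45 shift [-0.0279  0.2958 -0.0009] turn -0.0 cur [ 0.4677 -0.297   0.3449] yaw 0.12 F [-0.6 -0.9 -2.6]
```

View pics/c.png

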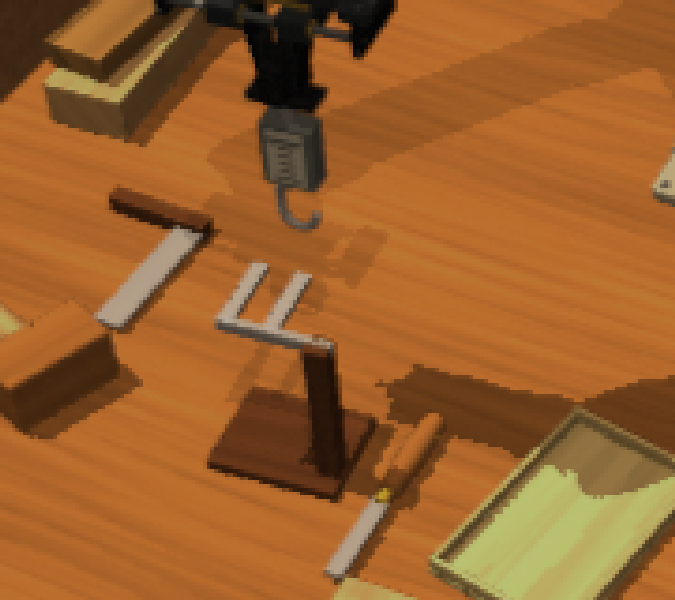

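The scale came off cleanly: it hangs upright at (290,150) with its hook at (300,215), and the empty fork shows prong tips at about (258,265) and (301,273). I'll use these to refine positions.

Run:
```python
from h import *
import pickle
from bench import r
S=pickle.load(open("c0.pkl","rb"))["scene"];T=r.camera("top")
c=lambda L:[(x/3.75+119.5,y/3.75+79.5) for x,y in L]
f=cast(S,c([(258,265),(301,273)]),.165).mean(0)[:2];x=np.array([np.cos(.12),np.sin(.12)])
print("fork origin scene",f+.025*x)
m=cv2.inRange(cv2.cvtColor(T["img"],cv2.COLOR_RGB2HSV),(15,0,120),(120,60,255));m[:, :355]=0;m[:,402:]=0;m[:195]=0;m[245:]=0
v,u=np.nonzero(m);p=cast(T,np.c_[u,v],.165)[:,:2]
q=(p-[.54,-.2865])@np.array([[np.cos(.12),-np.sin(.12)],[np.sin(.12),np.cos(.12)]])
print(len(q),"x range",np.percentile(q[:,0],[0,5,95,100]));n=q[np.abs(q[:,0])<.02];print("prong y",np.sort(n[:,1]).round(4))
s=r.read_state();print("pred seat scene px",((proj(S,s["ee_pos"]-[0,0,.1695])-[119.5,79.5])*3.75),"case bottom",((proj(S,s["ee_pos"]-[0,0,.1215])-[119.5,79.5])*3.75))
Y=-.117;y=np.array([-np.sin(Y),np.cos(Y)]);P=np.array([.519,.308])-.055*y;print("pre",P);go(*P,.345,Y)
```

```text
fork origin scene [ 0.54522719 -0.28624357]
217 x range [-0.00688287  0.0014732   0.05331531  0.05429747]
prong y [-0.0271 -0.0266 -0.026  -0.0257 -0.0254 -0.0251 -0.0246 -0.024  -0.0234
 -0.0229 -0.0226 -0.0223 -0.022  -0.0217 -0.0214 -0.0209 -0.0203 -0.0197
 -0.0195 -0.0192 -0.0189 -0.0186 -0.0183 -0.018  -0.0178 -0.0172 -0.0166
 -0.0163 -0.0161 -0.0158 -0.0155 -0.0152 -0.0149 -0.0146 -0.0141 -0.0135
  0.012   0.0124  0.0129  0.0135  0.014   0.0146  0.0151  0.0157  0.0161
  0.0166  0.0172  0.0177  0.0183  0.0188  0.0192  0.0197  0.0203  0.0208
  0.0214  0.0219  0.0223  0.0229  0.0234  0.024   0.0245  0.0251  0.0255
  0.026 ]
pred seat scene px [[304.23498679 224.41708987]] case bottom [[299.15767333 181.84038389]]
pre [0.51257967 0.25337602]
t 5.55 shift [-0.1117  0.5397 -0.0053] turn 0.237 cur [ 0.4663 -0.2958  0.3397] yaw 0.12 F [-0.5 -0.5 -2.3]
```

```bash
python3 jog.py '[[-0.01,0.03,-0.005,0.02,0.01],[-0.02,0.08,-0.005,0.04,0.01],[-0.03,0.13,-0.005,0.06,0.01],[-0.04,0.18,-0.005,0.08,0.01],[-0.05,0.23,-0.005,0.1,0.01],[-0.06,0.28,-0.005,0.12,0.01],[-0.07,0.33,-0.005,0.14,0.01],[-0.08,0.38,-0.005,0.16,0.01],[-0.09,0.43,-0.005,0.18,0.01],[-0.1,0.47,-0.005,0.2,0.01],[-0.108,0.51,-0.005,0.22,0.01],[-0.108,0.53,-0.005,0.237,0.01]]'; python3 jog.py '[[0,0,0,0,0.01],[0,0,0,0,0.01],[0,0,0,0,0.01]]'; python3 -c "
from h import *
go(.5096,.2537,.345,-.117)"
```

```text
time: 6.75
ee_pos: [0.5083, 0.2478, 0.3414]
eef_rot: [0.057, 0.998, -0.001, -0.002]
ft_force: [-0.1, -0.6, -1.4]
width: 0.0216
grip_force: 50.0
time: 7.05
ee_pos: [0.5099, 0.2417, 0.3438]
eef_rot: [0.06, 0.998, -0.0, -0.0]
ft_force: [0.3, -0.1, -2.3]
width: 0.0216
grip_force: 50.0
t 7.05 shift [ 0.0017  0.0119 -0.0012] turn -0.002 cur [0.5099 0.2417 0.3438] yaw -0.119 F [ 0.3 -0.1 -2.3]
```

```bash
python3 jog.py '[[0.002,0,0.03,0,0.01],[0.002,0,0.06,0,0.01],[0.002,0,0.085,0,0.01],[0.002,0,0.0995,0,0.01],[0.002,0,0.0995,0,0.01],[0.002,0,0.0995,0,0.01],[0.002,0,0.0995,0,0.01]]'
python3 - <<'E'
from h import *
from bench import r
go(.516,.3077,.2425,-.117)
S=r.camera("scene");T=r.camera("top")
s=r.read_state();print(proj(S,s["ee_pos"]-[0,0,.1695]),proj(S,[.519,.308,.105]))
a=cv2.resize(S["img"][170:270,310:410],(600,600),interpolation=cv2.INTER_CUBIC)
cv2.imwrite("pics/d.png",a[:,:,::-1])
E
```

```text
time: 7.75
ee_pos: [0.5084, 0.2434, 0.2466]
eef_rot: [0.059, 0.998, 0.001, 0.001]
ft_force: [0.0, 0.1, -2.0]
width: 0.0218
grip_force: 50.0
t 7.75 shift [0.0001 0.0648 0.0042] turn -0.001 cur [0.5084 0.2434 0.2466] yaw -0.118 F [ 0.   0.1 -2. ]
[[348.47508326 221.23925763]] [[368.67387971 224.80788935]]
```

View pics/d.png

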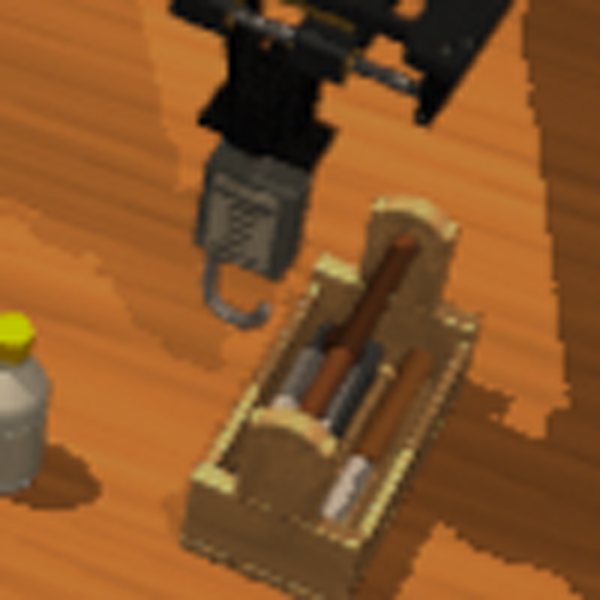

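The seat shows at (235,312), right where I predicted (234,310). The hook hangs level with the rod, to its -y side. I'll check the rod's middle from the board tops at (415,205) and (290,425).

Run:
```python
from h import *
import pickle
S=pickle.load(open("c0.pkl","rb"))["scene"]
c=lambda L:[(x/6+309.5,y/6+169.5) for x,y in L]
p=cast(S,c([(415,205),(290,425)]),.127);print(p,p.mean(0),np.linalg.norm(p[0]-p[1]),np.arctan2(*(p[1]-p[0])[[1,0]]))
p=cast(S,c([(470,322),(363,542),(190,490)]),.048);print(p,(p[0]+p[2])/2)
```

```text
[[0.44457815 0.31187339 0.127     ]
 [0.6066752  0.30115712 0.127     ]] [0.52562668 0.30651526 0.127     ] 0.16245089775753804 -0.06601418261219408
[[0.43765169 0.35281911 0.048     ]
 [0.59761523 0.34689138 0.048     ]
 [0.60449345 0.2583844  0.048     ]] [0.52107257 0.30560176 0.048     ]
```

```bash
python3 jog.py '[[0,0,0.004,0,0.01],[-0.001,0.01,0.004,0,0.01],[-0.002,0.025,0.004,0,0.01],[-0.002,0.04,0.004,0,0.01],[-0.002,0.055,0.004,0,0.01],[-0.002,0.064,0.004,0,0.01],[-0.002,0.064,0.004,0,0.01],[-0.002,0.064,0.004,0,0.01]]'; python3 -c "
from h import *
go(.518,.3065,.2425,-.117)"
```

```text
time: 8.65
ee_pos: [0.5172, 0.3063, 0.2409]
eef_rot: [0.059, 0.998, -0.001, -0.0]
ft_force: [-1.4, -3.8, 0.5]
width: 0.0219
grip_force: 50.1
t 8.65 shift [-0.0008  0.0003 -0.0016] turn -0.001 cur [0.5172 0.3063 0.2409] yaw -0.118 F [-1.4 -3.8  0.5]
```

```bash
python3 jog.py '[[0,0,0,0,0.01],[0,0,0,0,0.01]]'
python3 - <<'E'
from h import *
from bench import r
go(.518,.3065,.2425,-.117)
S=r.camera("scene")
s=r.read_state();print((proj(S,s["ee_pos"]-[0,0,.1695])-[309.5,169.5])*6)
m=mask(S,(350,200,40,50),(3,130,40),(14,255,150));print(rect(S,m,.105))
E
```

```text
time: 8.85
ee_pos: [0.5172, 0.3061, 0.241]
eef_rot: [0.059, 0.998, -0.0, -0.0]
ft_force: [-2.2, -3.9, 0.0]
width: 0.0217
grip_force: 50.1
t 8.85 shift [-0.0008  0.0005 -0.0015] turn -0.001 cur [0.5172 0.3061 0.241 ] yaw -0.118 F [-2.2 -3.9  0. ]
[[343.29525182 370.26245263]]
(array([549.5, 376.8,  86.9,  27.1,  -1. ]), 118)
```

Run:
```python
from h import *
from bench import r
g=lambda i:(255*(i/255.)**.6).astype(np.uint8)
S=r.camera("scene");T=r.camera("top")
a=cv2.resize(g(S["img"][180:270,330:405]),(500,600),interpolation=cv2.INTER_CUBIC)
b=cv2.resize(g(T["img"][190:270,170:210+20]),(300,400),interpolation=cv2.INTER_CUBIC)
cv2.imwrite("pics/e.png",np.hstack([a,np.pad(b,((0,200),(0,0),(0,0)))])[:,:,::-1])
```

```text
(no output)
```

View pics/e.png

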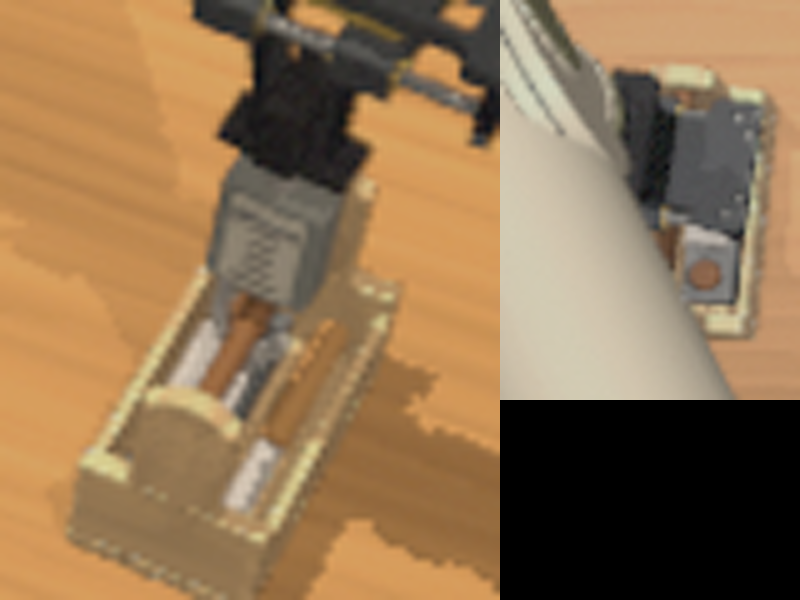

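The rod passes through the hook, with the shank to its left at about (218,305) and the tip to its right at about (285,325). It probably brushes the case or shank lightly, so I'll lift slowly and watch the force.

```bash
python3 jog.py '[[0,0,-0.004,0,0.01],[0,0,-0.008,0,0.01],[0,0,-0.012,0,0.01],[0,0,-0.015,0,0.01],[0,0,-0.015,0,0.01]]' 60; python3 -c "
from h import *
go(.518,.3065,.2425,-.117)"
```

```text
time: 9.5
ee_pos: [0.5174, 0.3069, 0.2567]
eef_rot: [0.059, 0.998, 0.0, 0.0]
ft_force: [-0.2, 0.7, -2.4]
width: 0.0215
grip_force: 60.0
t 9.5 shift [-0.0006 -0.0004  0.0142] turn -0.001 cur [0.5174 0.3069 0.2567] yaw -0.118 F [-0.2  0.7 -2.4]
```

```bash
python3 jog.py '[[0,0,-0.005,0,0.01],[0,0,-0.01,0,0.01],[0,0,-0.015,0,0.01],[0,0,-0.018,0,0.01],[0,0,-0.021,0,0.01],[0,0,-0.021,0,0.01]]'; python3 -c "
from h import *
go(.518,.3065,.2425,-.117)"
```

```text
time: 10.1
ee_pos: [0.5172, 0.3066, 0.2772]
eef_rot: [0.059, 0.998, -0.0, -0.0]
ft_force: [0.4, 0.3, -5.4]
width: 0.0215
grip_force: 60.0
t 10.1 shift [-0.0008  0.      0.0347] turn -0.001 cur [0.5172 0.3066 0.2772] yaw -0.118 F [ 0.4  0.3 -5.4]
```

Hooked: the load is building as expected. I'll lift gently until it leaves the bench.

```bash
python3 jog.py '[[0,0,-0.003,0,0.01],[0,0,-0.006,0,0.01],[0,0,-0.009,0,0.01],[0,0,-0.012,0,0.01],[0,0,-0.015,0,0.01],[0,0,-0.018,0,0.01],[0,0,-0.021,0,0.01],[0,0,-0.024,0,0.01],[0,0,-0.027,0,0.01],[0,0,-0.03,0,0.01],[0,0,-0.03,0,0.01]]'; python3 -c "
from h import *
go(.518,.3065,.2425,-.117)"
```

```text
time: 11.2
ee_pos: [0.5174, 0.3066, 0.3076]
eef_rot: [0.059, 0.998, 0.0, 0.0]
ft_force: [-0.3, -0.8, -7.4]
width: 0.0217
grip_force: 60.0
t 11.2 shift [-0.0006 -0.0001  0.0651] turn -0.001 cur [0.5174 0.3066 0.3076] yaw -0.118 F [-0.3 -0.8 -7.4]
```

```bash
python3 jog.py '[[0,0,-0.005,0,0.01],[0,0,-0.01,0,0.01],[0,0,-0.015,0,0.01],[0,0,-0.02,0,0.01],[0,0,-0.024,0,0.01],[0,0,-0.026,0,0.01],[0,0,-0.026,0,0.01],[0,0,-0.026,0,0.01],[0,0,-0.026,0,0.01],[0,0,-0.026,0,0.01]]'
python3 - <<'E'
from h import *
from bench import r
go(.518,.3065,.2425,-.117)
S=r.camera("scene")
hsv=cv2.cvtColor(S["img"],cv2.COLOR_RGB2HSV)
m=cv2.inRange(hsv,(18,40,90),(40,170,255));m[:,:325]=0;m[:,410:]=0;m[:170]=0;m[280:]=0
n,l,s,c=cv2.connectedComponentsWithStats(m)
for i in range(1,n):
    if s[i,4]>8:print(s[i].tolist(),c[i].round(1))
E
```

```text
time: 12.2
ee_pos: [0.5171, 0.3066, 0.3328]
eef_rot: [0.059, 0.998, -0.0, -0.0]
ft_force: [-0.5, 0.4, -8.8]
width: 0.0217
grip_force: 60.0
t 12.2 shift [-0.0009  0.0001  0.0903] turn -0.001 cur [0.5171 0.3066 0.3328] yaw -0.118 F [-0.5  0.4 -8.8]
[376, 194, 4, 4, 9] [377.8 195. ]
[368, 196, 5, 4, 10] [369.4 197.8]
[374, 199, 4, 5, 9] [376.1 200.9]
[365, 201, 7, 4, 18] [367.7 203. ]
[360, 206, 6, 9, 13] [362.5 210.2]
[345, 218, 19, 27, 120] [353.6 232.6]
[366, 221, 7, 12, 19] [368.7 227.1]
[373, 236, 8, 16, 44] [376.3 243.1]
```

```bash
python3 jog.py '[[0,0,0,0,0.01],[0,0,0,0,0.01],[0,0,0,0,0.01],[0,0,0,0,0.01],[0,0,0,0,0.01],[0,0,0,0,0.01],[0,0,0,0,0.01]]'
python3 - <<'E'
from h import *
from bench import r
go(.518,.3065,.2425,-.117)
S=r.camera("scene")
import pickle
from h import *
A=pickle.load(open("c0.pkl","rb"))["scene"]
P=np.array([[.6045,.2584,.048],[.5976,.3469,.048],[.4377,.3528,.048],[.6067,.3012,.127]])
g0=cv2.cvtColor(A["img"],cv2.COLOR_RGB2GRAY);g1=cv2.cvtColor(S["img"],cv2.COLOR_RGB2GRAY)
for p in P:
    u=proj(S,p)[0].round().astype(int);t=g0[u[1]-7:u[1]+8,u[0]-7:u[0]+8]
    w=proj(S,p+[0,0,.05])[0].round().astype(int);k=14
    R=cv2.matchTemplate(g1[w[1]-7-k:w[1]+8+k,w[0]-7-k:w[0]+8+k],t,cv2.TM_CCOEFF_NORMED)
    _,v,_,loc=cv2.minMaxLoc(R);print("pred level shift",w-u,"found",w+np.array(loc)-k-u,round(v,2))
E
```

```text
time: 12.95
ee_pos: [0.5172, 0.3066, 0.3331]
eef_rot: [0.059, 0.998, 0.0, 0.0]
ft_force: [0.3, 0.2, -8.7]
width: 0.0217
grip_force: 60.0
t 12.95 shift [-0.0008 -0.      0.0906] turn -0.001 cur [0.5172 0.3066 0.3331] yaw -0.118 F [ 0.3  0.2 -8.7]
pred level shift [  2 -10] found [ 3 -8] 0.95
pred level shift [  3 -10] found [  4 -10] 0.88
pred level shift [  3 -10] found [  3 -12] 0.88
pred level shift [  2 -11] found [ 2 -8] 0.96
```

Three of the four tracked corners show a small tilt of roughly 0.1 rad, within the limit. I'll hold a little longer and then lower gently.

```bash
python3 jog.py '[[0,0,0,0,0.01],[0,0,0,0,0.01],[0,0,0,0,0.01],[0,0,0,0,0.01],[0,0,0,0,0.01],[0,0,0.004,0,0.01],[0,0,0.009,0,0.01],[0,0,0.014,0,0.01],[0,0,0.019,0,0.01],[0,0,0.024,0,0.01],[0,0,0.027,0,0.01],[0,0,0.03,0,0.01]]'; python3 jog.py '[[0,0,0.002,0,0.01],[0,0,0.004,0,0.01],[0,0,0.006,0,0.01],[0,0,0.008,0,0.01],[0,0,0.01,0,0.01],[0,0,0.012,0,0.01],[0,0,0.014,0,0.01],[0,0,0.016,0,0.01],[0,0,0.018,0,0.01],[0,0,0.02,0,0.01],[0,0,0.022,0,0.01]]';python3 jog.py '[[0,0,0.003,0,0.01],[0,0,0.006,0,0.01],[0,0,0.009,0,0.01],[0,0,0.012,0,0.01],[0,0,0.015,0,0.01],[0,0,0.018,0,0.01],[0,0,0.018,0,0.01]]'; python3 -c "
from h import *
go(.518,.3065,.2425,-.117)"
```

```text
time: 14.2
ee_pos: [0.5172, 0.3066, 0.3027]
eef_rot: [0.059, 0.998, 0.0, -0.0]
ft_force: [0.3, 0.2, -8.4]
width: 0.0215
grip_force: 60.0
time: 15.3
ee_pos: [0.5172, 0.3066, 0.281]
eef_rot: [0.059, 0.998, 0.0, 0.0]
ft_force: [-0.5, 0.2, -7.8]
width: 0.0211
grip_force: 60.0
time: 16.0
ee_pos: [0.5173, 0.3065, 0.2629]
eef_rot: [0.059, 0.998, 0.0, 0.0]
ft_force: [-0.1, 0.3, -2.2]
width: 0.0215
grip_force: 60.0
t 16.0 shift [-0.0007  0.0001  0.0204] turn -0.001 cur [0.5173 0.3065 0.2629] yaw -0.118 F [-0.1  0.3 -2.2]
```

```bash
python3 jog.py '[[0,0,0.005,0,0.01],[0,0,0.01,0,0.01],[0,0,0.015,0,0.01],[0,0,0.017,0,0.01],[0,0,0.017,0,0.01]]'; python3 jog.py '[[0,-0.003,0,0,0.01],[0,-0.006,0,0,0.01],[0,-0.01,0,0,0.01],[0,-0.01,0,0,0.01]]'; python3 -c "
from h import *
go(.518,.3065,.2425,-.117)"
```

```text
time: 16.5
ee_pos: [0.517, 0.3065, 0.2456]
eef_rot: [0.059, 0.998, -0.0, -0.0]
ft_force: [-0.1, 0.5, -2.0]
width: 0.0215
grip_force: 60.0
time: 16.9
ee_pos: [0.5163, 0.2958, 0.2463]
eef_rot: [0.059, 0.998, 0.0, 0.0]
ft_force: [-1.6, -0.5, -2.1]
width: 0.0217
grip_force: 60.0
t 16.9 shift [-0.0005  0.0108  0.0038] turn -0.002 cur [0.5163 0.2958 0.2463] yaw -0.119 F [-1.6 -0.5 -2.1]
```

```bash
python3 jog.py '[[0,-0.005,0,0,0.01],[0,-0.011,0,0,0.01],[0,-0.017,0,0,0.01],[0,-0.023,0,0,0.01],[0,-0.023,0,0,0.01]]'; python3 jog.py '[[0,-0.01,0,0,0.01],[0,-0.025,0,0,0.01],[0,-0.037,0,0,0.01],[0,-0.037,0,0,0.01],[0,-0.037,-0.03,0,0.01],[0,-0.037,-0.07,0,0.01],[0,-0.037,-0.1,0,0.01],[0,-0.037,-0.1,0,0.01],[0,-0.037,-0.1,0,0.01]]'; python3 -c "
from h import *
from bench import r
S=r.camera('scene');m=mask(S,(345,195,45,60),(3,130,40),(14,255,150));print(rect(S,m,.105))
x,y,a=.5399,-.2871,.119
go(x-.09*np.cos(a),y-.09*np.sin(a),.345,a)"
```

```text
time: 17.4
ee_pos: [0.5135, 0.2725, 0.2462]
eef_rot: [0.06, 0.998, -0.0, 0.0]
ft_force: [-0.5, 0.4, -2.2]
width: 0.0214
grip_force: 60.0
time: 18.3
ee_pos: [0.5091, 0.2373, 0.3461]
eef_rot: [0.059, 0.998, 0.0, 0.0]
ft_force: [0.1, -0.5, -3.0]
width: 0.0214
grip_force: 60.0
(array([562.6, 366.6,  93.8,  34.2,  17. ]), 186)
t 18.35 shift [-5.00e-03 -5.38e-01  3.00e-04] turn -0.237 cur [0.5087 0.2371 0.3451] yaw -0.118 F [-0.4 -0.7 -2.1]
```

```bash
python3 jog.py '[[0,-0.03,0,-0.02,0.01],[0,-0.08,0,-0.04,0.01],[0,-0.13,0,-0.06,0.01],[0,-0.18,0,-0.08,0.01],[0,-0.23,0,-0.1,0.01],[0,-0.28,0,-0.12,0.01],[0,-0.33,0,-0.14,0.01],[0,-0.38,0,-0.16,0.01],[-0.002,-0.43,0,-0.18,0.01],[-0.004,-0.47,0,-0.2,0.01],[-0.005,-0.51,0,-0.22,0.01],[-0.005,-0.53,0,-0.237,0.01]]'; python3 jog.py '[[0,0,0,0,0.01],[0,0,0,0,0.01],[0,0,0,0,0.01],[0,0,0,0,0.01]]'
cat > k.py <<'E'
from h import *
from bench import r
x,y,a=.5399,-.2871,.119
go(x-.085*np.cos(a),y-.085*np.sin(a),.2085,a)
S=r.camera("scene");s=r.read_state()
q=proj(S,s["ee_pos"]-[0,0,.1775])[0];print("pred bowl bottom",q)
u,v=q.round().astype(int);print(cv2.cvtColor(S["img"],cv2.COLOR_RGB2HSV)[v-6:v+5,u-6:u+7,1])
E
python3 k.py
```

```text
time: 19.55
ee_pos: [0.4499, -0.293, 0.3448]
eef_rot: [-0.058, 0.998, -0.0, -0.001]
ft_force: [-0.4, 0.5, -2.3]
width: 0.0218
grip_force: 60.0
time: 19.95
ee_pos: [0.4521, -0.2886, 0.3457]
eef_rot: [-0.061, 0.998, 0.0, -0.0]
ft_force: [-0.5, -0.5, -1.4]
width: 0.0216
grip_force: 60.0
t 19.95 shift [-0.0024 -0.0091  0.1372] turn 0.002 cur [ 0.4521 -0.2886  0.3457] yaw 0.121 F [-0.5 -0.5 -1.4]
pred bowl bottom [204.72501531 137.79714047]
[[103  97 171 196 197 195 195 195 194 194 193 190 190]
 [137  65 134 193 194 193 196 195 195 194 190 191 191]
 [163  61  98 171 196 194 193 194 187 137  96 169 195]
 [187 129  67  97 165 194 193 194 186 109  77 157 195]
 [194 181  96  66  76  94 140 156 149  71  93 172 187]
 [192 194 180  95  61  62  68  75  82  65 110 186 193]
 [194 195 194 185 161 101  60  60  88 167 188 193 195]
 [194 197 195 194 194 190 186 187 187 193 194 194 194]
 [194 194 193 193 193 195 195 196 195 195 194 195 195]
 [196 193 194 196 193 193 195 194 195 194 193 192 193]
 [194 193 195 195 195 194 194 194 193 194 194 194 195]]
```

```bash
python3 jog.py '[[-0.0024,-0.009,0.03,0.002,0.01],[-0.0024,-0.009,0.06,0.002,0.01],[-0.0024,-0.009,0.09,0.002,0.01],[-0.0024,-0.009,0.12,0.002,0.01],[-0.0024,-0.009,0.13,0.002,0.01],[-0.0024,-0.009,0.137,0.002,0.01],[-0.0024,-0.009,0.137,0.002,0.01],[-0.0024,-0.009,0.137,0.002,0.01]]'; python3 -c "
from h import *
x,y,a=.5399,-.2871,.119
go(x,y,.2085,a)"
```

```text
time: 20.8
ee_pos: [0.4557, -0.2988, 0.2102]
eef_rot: [-0.059, 0.998, -0.0, 0.001]
ft_force: [1.1, 0.6, -2.1]
width: 0.0217
grip_force: 60.0
t 20.8 shift [-0.0849  0.0017  0.0018] turn -0.002 cur [ 0.4557 -0.2988  0.2102] yaw 0.117 F [ 1.1  0.6 -2.1]
```

```bash
python3 jog.py '[[-0.01,0.0015,0.001,-0.002,0.01],[-0.025,0.0015,0.001,-0.002,0.01],[-0.04,0.0015,0.001,-0.002,0.01],[-0.05,0.0015,0.001,-0.002,0.01],[-0.06,0.0015,0.001,-0.002,0.01],[-0.06,0.0015,0.001,-0.002,0.01]]'; python3 -c "
from h import *
x,y,a=.5399,-.2871,.119
go(x,y,.2085,a)"
```

```text
time: 21.4
ee_pos: [0.5159, -0.2894, 0.208]
eef_rot: [-0.06, 0.998, -0.0, 0.0]
ft_force: [0.4, 1.5, -2.7]
width: 0.0217
grip_force: 60.0
t 21.4 shift [-0.0241 -0.0006 -0.0005] turn 0.002 cur [ 0.5159 -0.2894  0.208 ] yaw 0.121 F [ 0.4  1.5 -2.7]
```

```bash
python3 jog.py '[[-0.012,-0.0006,0,0.002,0.01],[-0.024,-0.0006,0,0.002,0.01],[-0.024,-0.0006,0,0.002,0.01],[-0.024,-0.0006,0,0.002,0.01],[-0.024,-0.0006,0.003,0.002,0.01],[-0.024,-0.0006,0.004,0.002,0.01]]';  python3 jog.py '[[0,0,0.001,0,0.01],[0,0,0.002,0,0.01],[0,0,0.002,0,0.01]]'; python3 -c "
from h import *
x,y,a=.5399,-.2871,.119
go(x,y,.1995,a)"
```

```text
time: 22.0
ee_pos: [0.5379, -0.2879, 0.2037]
eef_rot: [-0.058, 0.998, 0.0, -0.0]
ft_force: [-0.6, 0.4, -2.2]
width: 0.0216
grip_force: 60.0
time: 22.3
ee_pos: [0.5383, -0.2877, 0.2019]
eef_rot: [-0.059, 0.998, 0.0, -0.0]
ft_force: [0.2, 0.1, -1.8]
width: 0.0217
grip_force: 60.0
t 22.3 shift [-0.0017  0.0004  0.0024] turn -0.002 cur [ 0.5383 -0.2877  0.2019] yaw 0.117 F [ 0.2  0.1 -1.8]
```

```bash
python3 jog.py '[[0,0,0.0015,0,0.01],[0,0,0.0025,0,0.01],[0,0,0.0025,0,0.01]]'; python3 jog.py '[[0,0,0.001,0,0.01],[0,0,0.001,0,0.01],[0,0,0.001,0,0.01]]'
```

```text
time: 22.6
ee_pos: [0.5385, -0.2877, 0.1995]
eef_rot: [-0.059, 0.998, 0.0, 0.0]
ft_force: [-0.1, 0.0, -0.9]
width: 0.0214
grip_force: 60.0
time: 22.9
ee_pos: [0.5384, -0.2878, 0.1995]
eef_rot: [-0.059, 0.998, 0.0, 0.0]
ft_force: [-3.8, 2.4, 8.3]
width: 0.0219
grip_force: 60.0
```

It's resting on the fork. I'll ease off slightly, open and back up.

```bash
python3 jog.py '[[0,0,-0.001,0,0.01],[0,0,-0.001,0,0.03],[0,0,-0.001,0,0.05],[0,0,-0.001,0,0.07],[0,0,-0.001,0,0.07],[0,0,-0.001,0,0.07],[0,0,-0.001,0,0.07],[0,0,-0.001,0,0.07],[0,0,-0.001,0,0.07],[0,0,-0.001,0,0.07]]'; python3 jog.py '[[0,0,-0.01,0,0.07],[0,0,-0.03,0,0.07],[0,0,-0.06,0,0.07],[0,0,-0.1,0,0.07],[0,0,-0.1,0,0.07],[0,0,-0.1,0,0.07]]'
python3 - <<'E'
from h import *
from bench import r
import pickle
A=pickle.load(open("c0.pkl","rb"))["scene"];S=r.camera("scene")
g0=cv2.cvtColor(A["img"],cv2.COLOR_RGB2GRAY);g1=cv2.cvtColor(S["img"],cv2.COLOR_RGB2GRAY)
for n,(u0,u1,v0,v1) in {"grip":(180,204,138,160),"case+hook":(184,202,162,190),"tote":(338,395,195,270)}.items():
    R=cv2.matchTemplate(g1[v0-10:v1+10,u0-10:u1+10],g0[v0:v1,u0:u1],cv2.TM_CCOEFF_NORMED);_,v,_,l=cv2.minMaxLoc(R);print(n,np.array(l)-10,round(v,3))
go(.5,.2,.3,-.117)
E
```

```text
time: 23.9
ee_pos: [0.5385, -0.2877, 0.1995]
eef_rot: [-0.059, 0.998, 0.0, 0.0]
ft_force: [-0.2, 0.1, -0.8]
width: 0.0692
grip_force: 0.0
time: 24.5
ee_pos: [0.5387, -0.2881, 0.3009]
eef_rot: [-0.059, 0.998, -0.0, 0.001]
ft_force: [1.0, -1.0, -0.3]
width: 0.0698
grip_force: 0.0
grip [0 0] 0.974
case+hook [0 0] 0.934
tote [0 0] 0.96
t 24.55 shift [-1.890e-02  4.888e-01 -3.000e-04] turn 0.234 cur [ 0.5384 -0.2877  0.2997] yaw 0.117 F [-0.7  0.2 -0.7]
```

The scale is back on its fork and the tote stands where it was. I'll re-measure the rod before grasping it.

Run:
```python
from h import *
from bench import r
T=r.camera("top");S=r.camera("scene")
print(rect(T,mask(T,(196,205,22,55),(3,100,40),(13,255,118)),.105),rect(S,mask(S,(355,200,35,50),(3,130,40),(14,255,150)),.105))
go(.519,.3075,.25,-.115)
```

```text
(array([526.4, 309.2, 138.8,  18.3,  -4.1]), 183) (array([510.9, 306.3, 134.8,  20.2,  -4.2]), 177)
t 24.65 shift [-0.0506  0.593   0.0491] turn 0.232 cur [ 0.5381 -0.2874  0.2987] yaw 0.117 F [-0.1 -0.6 -0.2]
```

```bash
python3 jog.py '[[-0.056,0.593,0,0.187,0.07],[-0.056,0.593,0,0.187,0.07],[-0.056,0.593,0,0.187,0.07],[-0.056,0.593,0,0.187,0.07],[-0.056,0.593,0,0.187,0.07],[-0.056,0.593,0,0.187,0.07],[-0.056,0.593,0,0.187,0.07],[-0.056,0.593,0,0.187,0.07],[-0.056,0.593,0,0.187,0.07],[-0.056,0.593,0,0.187,0.07],[-0.056,0.593,0,0.187,0.07],[-0.056,0.593,0,0.187,0.07]]'; python3 jog.py '[[0,0,0,0,0.07],[0,0,0,0,0.07],[0,0,0,0,0.07],[0,0,0,0,0.07]]'; python3 -c "
from h import *
go(.524,.3075,.108,-.072)"
```

```text
time: 25.85
ee_pos: [0.524, 0.3085, 0.2987]
eef_rot: [0.035, 0.999, -0.0, -0.001]
ft_force: [1.1, 0.0, -0.5]
width: 0.07
grip_force: 0.0
time: 26.25
ee_pos: [0.5252, 0.305, 0.2996]
eef_rot: [0.036, 0.999, -0.0, 0.0]
ft_force: [-0.3, -0.4, -0.1]
width: 0.0698
grip_force: 0.0
t 26.25 shift [0.0014 0.0024 0.1916] turn -0.0 cur [0.5252 0.305  0.2996] yaw -0.072 F [-0.3 -0.4 -0.1]
```

```bash
python3 jog.py '[[0.0014,0.0024,0.04,0,0.07],[0.0014,0.0024,0.08,0,0.07],[0.0014,0.0024,0.12,0,0.07],[0.0014,0.0024,0.15,0,0.07],[0.0014,0.0024,0.17,0,0.07],[0.0014,0.0024,0.185,0,0.07],[0.0014,0.0024,0.191,0,0.07],[0.0014,0.0024,0.191,0,0.05],[0.0014,0.0024,0.191,0,0.03],[0.0014,0.0024,0.191,0,0.02]]' 15;  python3 jog.py '[[0,0,0,0,0.005],[0,0,0,0,0.005],[0,0,0,0,0.005],[0,0,0,0,0.005],[0,0,0,0,0.005],[0,0,0,0,0.005],[0,0,0,0,0.005],[0,0,0,0,0.005]]' 15
```

```text
time: 27.25
ee_pos: [0.5241, 0.3095, 0.1097]
eef_rot: [0.035, 0.999, 0.001, 0.001]
ft_force: [1.0, 0.2, -0.6]
width: 0.0536
grip_force: 0.0
time: 28.05
ee_pos: [0.5235, 0.3087, 0.1085]
eef_rot: [0.035, 0.999, -0.0, -0.0]
ft_force: [-1.4, -3.3, 1.5]
width: 0.0133
grip_force: 15.0
```

```bash
python3 jog.py '[[0,0,0,0,0.005],[0,0,0,0,0.005],[0,0,-0.005,0,0.005],[0,0,-0.012,0,0.005],[0,0,-0.02,0,0.005],[0,0,-0.03,0,0.005],[0,0,-0.045,0,0.005],[0,0,-0.065,0,0.005],[0,0,-0.09,0,0.005],[0,0,-0.115,0,0.005],[0,0,-0.14,0,0.005],[0,0,-0.145,0,0.005]]' 60;  python3 jog.py '[[0,0,0,0,0.005],[0,0,0,0,0.005]]'
python3 - <<'E'
from h import *
from bench import r
print(r.read_state()["torque"])
go(.551,.0015,.2535,-.173)
E
```

```text
time: 29.25
ee_pos: [0.5248, 0.3096, 0.2577]
eef_rot: [0.035, 0.999, 0.002, 0.002]
ft_force: [1.2, 0.8, -6.9]
width: 0.0124
grip_force: 59.8
time: 29.45
ee_pos: [0.523, 0.3089, 0.2524]
eef_rot: [0.035, 0.999, -0.0, -0.001]
ft_force: [0.7, -0.3, -6.9]
width: 0.0124
grip_force: 59.7
[0.03100521 0.04284812 0.00180169]
t 29.45 shift [-0.0494 -0.3047 -0.0009] turn 0.103 cur [0.523  0.3089 0.2524] yaw -0.07 F [ 0.7 -0.3 -6.9]
```

```bash
python3 jog.py '[[-0.004,-0.02,0,0.01,0.005],[-0.01,-0.05,0,0.02,0.005],[-0.016,-0.09,0,0.03,0.005],[-0.022,-0.13,0,0.04,0.005],[-0.027,-0.17,0,0.05,0.005],[-0.032,-0.21,0,0.06,0.005],[-0.037,-0.245,0,0.08,0.005],[-0.04,-0.275,0,0.09,0.005],[-0.043,-0.295,0,0.1,0.005],[-0.0445,-0.304,0,0.103,0.005],[-0.0445,-0.3047,0,0.103,0.005]]';  python3 jog.py '[[0,0,0,0,0.005],[0,0,0,0,0.005],[0,0,0,0,0.005]]'; python3 -c "
from h import *
go(.546,.0015,.1145,-.173)"
```

```text
time: 30.55
ee_pos: [0.5462, 0.0009, 0.2529]
eef_rot: [0.087, 0.996, -0.0, -0.001]
ft_force: [-0.2, -0.2, -7.3]
width: 0.0124
grip_force: 59.9
time: 30.85
ee_pos: [0.5466, 0.0034, 0.2533]
eef_rot: [0.085, 0.996, 0.0, -0.0]
ft_force: [-0.1, -0.3, -5.7]
width: 0.0123
grip_force: 59.9
t 30.85 shift [ 0.0002 -0.0019  0.1388] turn 0.002 cur [0.5466 0.0034 0.2533] yaw -0.171 F [-0.1 -0.3 -5.7]
```

```bash
python3 jog.py '[[0,-0.002,0.02,0,0.005],[0,-0.002,0.045,0,0.005],[0,-0.002,0.07,0,0.005],[0,-0.002,0.09,0,0.005],[0,-0.002,0.105,0,0.005],[0,-0.002,0.115,0,0.005],[0,-0.002,0.122,0,0.005],[0,-0.002,0.128,0,0.005],[0,-0.002,0.131,0,0.005],[0,-0.002,0.131,0,0.005]]';  python3 jog.py '[[0,0,0.002,0,0.005],[0,0,0.004,0,0.005],[0,0,0.006,0,0.005],[0,0,0.007,0,0.005],[0,0,0.007,0,0.005]]'
```

```text
time: 31.85
ee_pos: [0.5464, 0.0002, 0.1225]
eef_rot: [0.086, 0.996, 0.0, 0.0]
ft_force: [0.3, 0.4, -7.0]
width: 0.012
grip_force: 59.9
time: 32.35
ee_pos: [0.5462, 0.0001, 0.1154]
eef_rot: [0.086, 0.996, 0.0, -0.0]
ft_force: [0.1, -0.4, -6.2]
width: 0.0124
grip_force: 59.9
```

```bash
python3 jog.py '[[0,0,0.001,0,0.005],[0,0,0.0015,0,0.005],[0,0,0.0015,0,0.005]]' 20;  python3 jog.py '[[0,0,0.001,0,0.005],[0,0,0.001,0,0.005],[0,0,0.001,0,0.005]]'
```

```text
time: 32.65
ee_pos: [0.5464, -0.0002, 0.1143]
eef_rot: [0.086, 0.996, -0.0, 0.0]
ft_force: [-1.5, -1.7, -2.2]
width: 0.0133
grip_force: 20.0
time: 32.95
ee_pos: [0.5464, -0.0004, 0.1141]
eef_rot: [0.087, 0.996, 0.0, 0.0]
ft_force: [-6.7, -2.0, 9.8]
width: 0.0132
grip_force: 20.0
```

```bash
python3 jog.py '[[0,0,-0.001,0,0.013],[0,0,-0.001,0,0.03],[0,0,-0.001,0,0.05],[0,0,-0.001,0,0.05],[0,0,-0.001,0,0.05],[0,0,-0.001,0,0.05],[0,0,-0.001,0,0.05]]';  python3 jog.py '[[0,0,-0.01,0,0.05],[0,0,-0.03,0,0.05],[0,0,-0.07,0,0.05],[0,0,-0.12,0,0.05],[0,0,-0.17,0,0.05],[0,0,-0.2,0,0.05],[0,0,-0.2,0,0.05],[0,0,-0.2,0,0.05]]'; python3 jog.py '[[0.03,0.04,-0.2,0,0.05],[0.06,0.1,-0.2,0,0.05],[0.08,0.15,-0.2,0,0.05],[0.08,0.2,-0.2,0,0.05],[0.08,0.25,-0.2,0,0.05],[0.08,0.3,-0.2,0,0.05],[0.08,0.3,-0.2,0,0.05],[0.08,0.3,-0.2,0,0.05],[0.08,0.3,-0.2,0,0.05],[0.08,0.3,-0.2,0,0.05]]'
python3 - <<'E'
from h import *
from bench import r
import pickle
A=pickle.load(open("c0.pkl","rb"))["scene"];S=r.camera("scene");T=r.camera("top")
g0=cv2.cvtColor(A["img"],cv2.COLOR_RGB2GRAY);g1=cv2.cvtColor(S["img"],cv2.COLOR_RGB2GRAY)
for n,(u0,u1,v0,v1) in {"grip":(180,204,138,160),"case+hook":(184,202,162,190),"glue":(302,320,222,254),"chisel":(206,240,190,236)}.items():
    R=cv2.matchTemplate(g1[v0-10:v1+10,u0-10:u1+10],g0[v0:v1,u0:u1],cv2.TM_CCOEFF_NORMED);_,v,_,l=cv2.minMaxLoc(R);print(n,np.array(l)-10,round(v,3))
print(rect(T,mask(T,(275,195,40,62),(3,100,40),(13,255,118)),.111),rect(S,mask(S,(250,165,55,75),(3,130,40),(14,255,150)),.111))
P=np.array([[.6045,.2584,.048],[.5976,.3469,.048],[.4377,.3528,.048],[.6067,.3012,.127]])
for p in P:
    u=proj(S,p)[0].round().astype(int);t=g0[u[1]-7:u[1]+8,u[0]-7:u[0]+8]
    c,s=np.cos(-.08),np.sin(-.08);d=p-[.522,.307,0];q=np.array([c*d[0]-s*d[1]+.551,s*d[0]+c*d[1],d[2]+.006])
    w=proj(S,q)[0].round().astype(int);k=12
    R=cv2.matchTemplate(g1[w[1]-7-k:w[1]+8+k,w[0]-7-k:w[0]+8+k],t,cv2.TM_CCOEFF_NORMED)
    _,v,_,l=cv2.minMaxLoc(R);print("corner offset",np.array(l)-k,round(v,2))
s=r.read_state();print(s["time"],s["ee_pos"],s["ft_force"])
E
```

```text
time: 33.65
ee_pos: [0.5464, 0.0002, 0.1141]
eef_rot: [0.086, 0.996, 0.0, 0.0]
ft_force: [-0.1, 0.2, -0.0]
width: 0.048
grip_force: 0.0
time: 34.45
ee_pos: [0.5464, -0.0, 0.3147]
eef_rot: [0.086, 0.996, 0.0, 0.001]
ft_force: [0.0, 0.5, -0.4]
width: 0.0505
grip_force: 0.0
time: 35.45
ee_pos: [0.5192, 0.3107, 0.5119]
eef_rot: [0.086, 0.996, -0.002, -0.001]
ft_force: [0.2, -0.6, -0.3]
width: 0.05
grip_force: 0.0
grip [0 0] 0.981
case+hook [0 0] 0.975
glue [0 0] 1.0
chisel [0 0] 0.998
(array([549.5,  -2.4, 138.6,  29.8,  -2.3]), 190) (array([538.1,  10.7, 137.8,  33.3,  -7.7]), 185)
corner offset [ 0 -2] 0.7
corner offset [ 2 -1] 0.53
corner offset [ 0 -2] 0.81
corner offset [4 0] 0.66
35.55 [0.51937057 0.30824386 0.51334208] [ 0.68920872 -0.42546618  0.26455541]
```

```bash
python3 jog.py '[[0,0,0,0,0.05],[0,0,0,0,0.05],[0,0,0,0,0.05]]'; python3 -c "
from bench import r
print(r.close_job())"
```

```text
time: 35.85
ee_pos: [0.5191, 0.3086, 0.5144]
eef_rot: [0.087, 0.996, 0.0, 0.0]
ft_force: [0.8, 0.5, 0.4]
width: 0.0499
grip_force: 0.0
the job is handed in; nothing more can be done
None
```

I weighed the tote (about 0.65 kg), hung the scale back on its fork, set the tote down in the tray and handed the job in at about 36 s; no verdict came back, and the final placement was checked by image measurements and contact heights, not by eye.

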